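Make up the filling kit and the setting kit

TASK

Make up two hand kits on the kit boards: on the blue board lay the syringe inside the long white rectangle and stand the plug inside the ring; on the orange board lay the tweezers inside the long rectangle and stand the glass insert inside the ring. Plug and insert stand on their wide feet, either long tool may point either way along its rectangle; do not let the glass insert fall over on the way, and leave the mug and the beaker where they are.

Things in the scene. Friction and masses are not known exactly. Their poses are not given: they have to be found in the camera images.
- syringe: a syringe with a green front half, white barrel and pale plunger, lying on its side: 134 mm long, 29 wide and 22 high at the finger flange. Origin: under the middle of its length, at bench level; y along its length (nozzle at +y), z up. The barrel, 18 mm thick with its axis 11 mm up, runs from y = -30 to +50 mm; grip across it at y = 0 to 10 mm. Starts on the bench, lying roughly lengthwise from the robot. About 30 g
- plug: a pale grey silicone dome plug standing with its wide flange down: 24 mm across, 22 mm high, round. Origin: centre of its underside, z up. Grip it round the side. About 20 g
- tweezers: metal tweezers lying flat, 124 mm long, 16 mm wide and 8 mm high. Origin: under the middle of their length, at bench level; y along the length, z up. Grip them across the 16 mm width near the middle; they do not flex. Starts on the bench, lying roughly lengthwise from the robot. About 30 g
- glass_insert: a whitish blown glass insert standing on its foot: a round bulb on a thin stem on a round foot, 22 mm across at the widest, 58 mm high. Origin: centre of the underside of the foot, z up. Grip it by the bulb, 35 to 50 mm up. Rigid; falls over if knocked. About 30 g
- blue_board: fixed flat blue plastic kit board, 170 x 130 mm, 8 mm thick, no rim. Origin: centre of its underside; x along the 170 mm side (5 mm high carrying loop at the -x end, towards the robot), y along the 130 mm side, z up. Printed in white on top: a rectangle, 152 x 50 mm inside, its long side along x, centred at x = 0, y = -30 mm; and a ring, 48 mm inside diameter, centred at x = 0, y = +34 mm
- orange_board: fixed flat orange plastic kit board, 170 x 130 mm, 8 mm thick, no rim. Origin: centre of its underside; x along the 170 mm side (5 mm high carrying loop at the -x end, towards the robot), y along the 130 mm side, z up. Printed in white on top: a rectangle, 146 x 36 mm inside, its long side along x, centred at x = 0, y = -30 mm; and a ring, 48 mm inside diameter, centred at x = 0, y = +34 mm
- mug: bystander: a mug, green above and cream below, 86 mm wide (121 mm with its handle), 99 mm high, beyond the stock. Origin: centre of the underside
- beaker: bystander: a clear glass beaker, 74 mm across, 87 mm high, beyond the stock. Origin: centre of the underside

How it is judged:
By the outcome, as a careful person would: the job done as asked, in the order asked, and still so for the second after the job is handed in, with the robot touching nothing.
It also fails if it takes over 112 s, if anything falls off the work surface, if the arm or the gripper's body presses on something with over 40 N, if the wrist force passes 120 N, or if a joint passes its speed limit or range.

ROBOT

A 6-joint arm with a two-finger parallel gripper is mounted at the origin on the work surface; the furniture and walls round the work are solid. World frame = base frame: x ahead of the robot, y to its left, z up, the work surface at z = 0. Lengths are in m, angles in rad, forces in N, time in s.
With the tool pointing down it reaches from about 0.275 to 0.75 m from the base axis. Payload 10.2 kg.
Tool frame: the origin (TCP) lies on the front face of the gripper's body, between the roots of the fingers; the fingertips stand 73 mm ahead of it and the grasp point (between the pads) lies 54 mm ahead of it (arm.tcp_to_grasp is the z of the grasp point in the tool frame, in m); z points along the fingers, x is the direction in which the jaws open and shut, and the axes are right-handed (so a half turn about z gives the same grasp; the last joint's range is limited). The gripper opens to 85 mm and grips with 20 to 120 N. Pads are 22 mm wide; open, the fingers measure 114 mm over their backs; the gripper's body (76 mm by 85 mm) begins 54 mm behind the grasp point. The pads swing forward as they close: fully open they stand 13 mm farther back than shut.
Start: joints at [0.918, 0.313, 1.498, -0, 1.331, -0.223], TCP at [0.219, 0.477, 0.304] pointing down, gripper open.
Joint ranges: [-2.94, 2.94], [-0.97, 2.17], [0.19, 2.56], [-1.23, 4.37], [0.02, 3.11], [-2.88, 2.88]. Speed limits (rad/s): [2.39, 2.39, 3.01, 3.14, 3.14, 3.14].

INTERFACE

Orientations are given as a unit quaternion [x, y, z, w].
In Python, from bench import get_state, camera, workorder, arm gives the robot as it stands. The module is installed in compiled form; this text tells all that it offers.
- The arm moves only by the shell command python3 -m handwheel 'ROWS'. ROWS is JSON, a list of rows, each a list of 3 entries, a list of its own where there are three numbers: the shift along the world's x, y, z in units of 40 mm (1.0 is 40 mm), then the turn, a rotation vector about the world's x, y, z in rad, then the finger opening in mm, from 0 to 85.4. A call has 1 to 12 rows; each row shifts and turns the commanded pose from where the row before left it; what a row does not reach is not made up. A row lasts 1/10 s, in which the tool goes at most 50 mm and 8.59 degrees, less where a joint would pass 70% of its speed; a pose out of reach is approached as far as the arm can. A call is refused whole if a number of a shift passes 1 or a number of a turn 0.15, either way. A call with a gripper value outside its range is refused whole. The fingers move at their own pace and stop on an object; the grip force is fixed at half the most. Time passes only in rows, so rows that do not move let the fingers close. It gives the time, the measured TCP pose, the force and the opening at its end, in the units of the state.
- get_state(): the state, without advancing time (a new reading comes with each control period).
- camera(name): name is "scene" or "top"; returns a dict with "img" (384x512x3 uint8, blue, green, red), "fx", "fy", "cx", "cy" (pixels), "camera_from_world" (4x4, takes a point from world to camera coordinates). Camera axes: x right, y down, z forward; pixel columns grow to the right and rows downward; lengths in m; the calibration is good to about 2 mm. A picture is of the moment at which its call begins. There is no depth.
- workorder.finish_job(): hands the job in, once; it reports no verdict.
The state is a dict: "clock": time; "joints": joint angles; "dq": joint speeds; "effort": joint torques, N m; "position": TCP position; "orientation": TCP orientation; "wrist_force": force on the tool from outside, world axes, zero at the start; "moment": the same for the moment, N m; "width": finger opening in m.
Only numpy, scipy, OpenCV 4.12 (cv2) and the standard library are available. Lean on these libraries where they do the work, as an engineer would, in place of code of your own. Each camera call takes 0.05 s, during which the arm holds its last target.

## Working session

There is one attempt and no reset: what is moved stays moved. The work goes in short steps, Python scripts to look and compute and a shell command to move; the robot and the scene stay as the last step left them, time stands still between calls to the robot, and variables do not carry over. Pictures are saved under pics/ and viewed, and the job is handed in when it is done.

```bash
mkdir -p pics; ls; cat > h.py <<'E'
import numpy as np,cv2
from bench import get_state,camera,workorder,arm
def cam(n,save=None):
    c=camera(n)
    if save: cv2.imwrite(f'pics/{save}.png',c['img'])
    return c
def ray(c,u,v,z):
    T=np.linalg.inv(np.array(c['camera_from_world']))
    d=T[:3,:3]@np.array([(u-c['cx'])/c['fx'],(v-c['cy'])/c['fy'],1.])
    o=T[:3,3]; return o+d*(z-o[2])/d[2]
def proj(c,p):
    q=np.array(c['camera_from_world'])@np.append(p,1.)
    return np.array([c['fx']*q[0]/q[2]+c['cx'],c['fy']*q[1]/q[2]+c['cy']])
E
python3 - <<'E'
from h import *
for n in('scene','top'):
    c=cam(n,n+'0'); T=np.linalg.inv(np.array(c['camera_from_world'])); print(n,T[:3,3],T[:3,2],c['fx'])
s=get_state(); print(s)
E
```

```text
pics
scene [0.34341978 0.74552696 0.8229317 ] [ 0.33212566 -0.56047211 -0.75865906] 436.2602455085387
top [0.53796645 0.1554973  0.91830063] [ 0.15736937 -0.02612481 -0.98719419] 412.48094232366645
{'clock': 0.1, 'joints': array([ 9.17578805e-01,  3.13404450e-01,  1.49830721e+00, -1.50554548e-05,
        1.33096391e+00, -2.23440434e-01]), 'dq': array([-0.00028481, -0.00257085, -0.00147314, -0.00110834,  0.00154833,
       -0.00052314]), 'effort': array([ 2.78382235e-03, -4.12897825e+01, -2.60138905e+01, -2.01460407e-04,
        3.09817777e-03,  4.18546529e-05]), 'position': array([0.21870631, 0.47713969, 0.30340722]), 'orientation': array([ 8.41624767e-01,  5.40062457e-01, -5.06684826e-04,  1.91048210e-04]), 'wrist_force': array([ 0.4338514 , -0.13742045,  0.0847847 ]), 'moment': array([ 0.00380186, -0.01664708, -0.02834202]), 'width': 0.08554634437806649}
```

View pics/scene0.png

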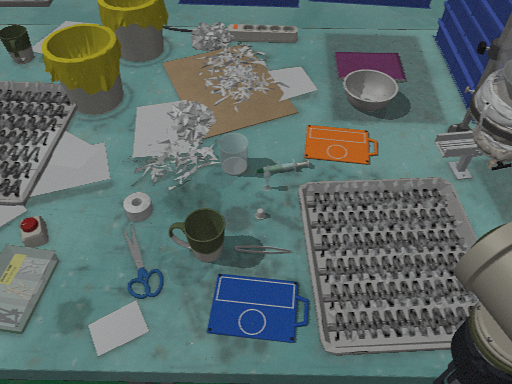

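View pics/top0.png

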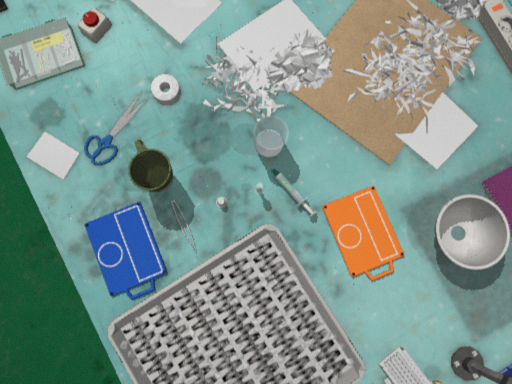

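The top view shows the syringe near (294,192), the insert near (260,188), the plug at (222,203) and the tweezers at (183,224). The blue board is at (125,250) and the orange at (363,233). I'll zoom in before measuring.

```bash
python3 - <<'E'
from h import *
t=cv2.imread('pics/top0.png'); s=cv2.imread('pics/scene0.png')
cv2.imwrite('pics/tz.png',cv2.resize(t[150:260,150:330],None,fx=4.4,fy=4.4,interpolation=cv2.INTER_CUBIC))
cv2.imwrite('pics/sz.png',cv2.resize(s[130:270,190:340],None,fx=4.2,fy=4.2,interpolation=cv2.INTER_CUBIC))
E
```

```text
(no output)
```

View pics/tz.png

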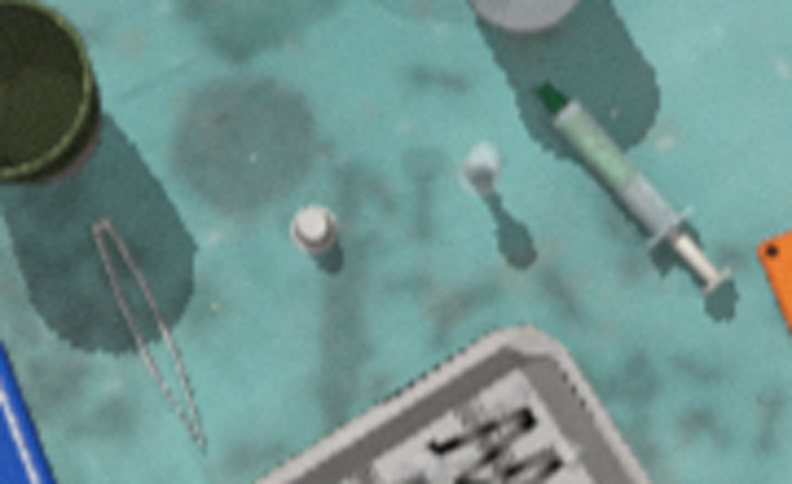

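View pics/sz.png

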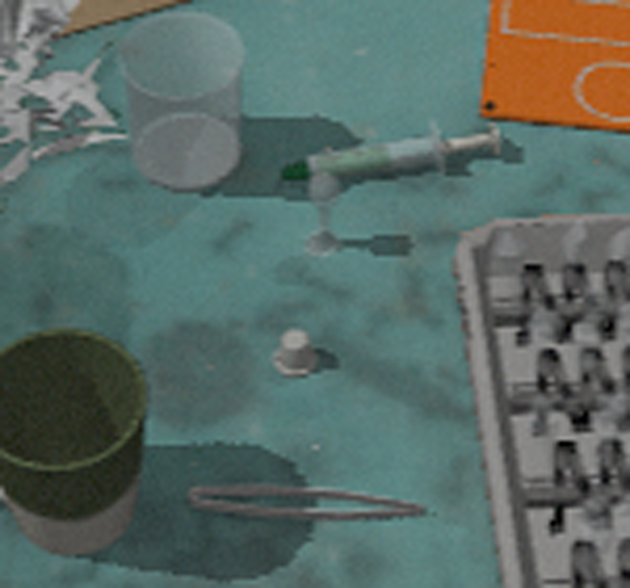

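```bash
cat > m.py <<'E'
from h import *
def board(c,name,z=.008):
    h=cv2.cvtColor(c['img'],cv2.COLOR_BGR2HSV)
    lo,hi=((105,150,60),(125,255,255)) if name=='blue' else ((5,180,150),(18,255,255))
    m=cv2.inRange(h,lo,hi)
    n,l,st,_=cv2.connectedComponentsWithStats(cv2.morphologyEx(m,cv2.MORPH_CLOSE,np.ones((5,5))))
    # candidates: choose biggest near robot side
    k=1+np.argmax(st[1:,4] - (1e6*((st[1:,0]>400)) )); mk=(l==k).astype(np.uint8)
    cn=max(cv2.findContours(mk,0,cv2.CHAIN_APPROX_NONE)[0],key=cv2.contourArea)
    mm=np.zeros_like(mk); cv2.drawContours(mm,[cn],-1,1,-1)
    mm=cv2.morphologyEx(mm,cv2.MORPH_OPEN,np.ones((17,17)))
    cn=max(cv2.findContours(mm,0,cv2.CHAIN_APPROX_NONE)[0],key=cv2.contourArea)
    W=np.array([ray(c,*p[0],z)[:2] for p in cn],np.float32)*1000
    return cv2.minAreaRect(W),st[k]
E
python3 - <<'E'
from m import *
T=cam('top');S=cam('scene')
for b in('blue','orange'):
    for n,c in(('top',T),('scene',S)): print(b,n,board(c,b))
f=lambda x,y:((x+.5)/4.4-.5+150,(y+.5)/4.4-.5+150)
g=lambda x,y:((x+.5)/4.2-.5+190,(y+.5)/4.2-.5+130)
def P(n,a,b,z,z2=None): print(n,'top',(ray(T,*f(*a),z)[:2]*1000).round(1) if a else '','scene',(ray(S,*g(*b),z if z2 is None else z2)[:2]*1000).round(1) if b else '')
P('tw far',(100,222),(190,494),.004)
P('tw near',(203,448),(425,511),.004)
P('syr tip',(541,89),(282,172),.011)
P('syr end',(716,285),(497,138),.011)
P('plug top',(314,226),(296,340),.020)
P('plug foot',None,(295,362),.002)
P('ins bulb',(483,165),(325,185),.045)
P('ins foot',(480,182),(322,242),.002)
E
```

```text
blue top (((537.47900390625, 401.8734130859375), (190.96026611328125, 128.1947479248047), 24.11256980895996), array([  86,  202,   81,   98, 4830], dtype=int32))
blue scene (((537.12841796875, 405.62542724609375), (191.2816925048828, 129.85513305664062), 24.61004638671875), array([ 207,  274,  101,   69, 5280], dtype=int32))
orange top (((589.4295654296875, -116.81243896484375), (188.66168212890625, 126.56560516357422), 22.747549057006836), array([ 323,  187,   80,   93, 4346], dtype=int32))
orange scene (((598.9566040039062, -111.14403533935547), (170.95770263671875, 129.25125122070312), 22.9310302734375), array([ 305,  125,   72,   39, 2055], dtype=int32))
tw far top [655.6 311.6] scene [657.2 311.1]
tw near top [544.1 254.5] scene [545.8 256.2]
syr tip top [729.6  90.1] scene [732.3  91.7]
syr end top [6.316e+02 1.000e-01] scene [633.6  -1.7]
plug top top [654.6 202.8] scene [655.6 204.3]
plug foot top  scene [655.1 205.9]
ins bulb top [683.7 120.3] scene [689.4 115. ]
ins foot top [682.  119.9] scene [687.  120.9]
```

```bash
python3 - <<'E'
from m import *
T=cam('top');S=cam('scene')
for nm,c in(('top',T),('scene',S)):
  for b in('blue','orange'):
    (ce,sz,an),st=board(c,b); x,y,w,h,_=st
    im=c['img'][y:y+h,x:x+w].astype(int)
    mk=((im.min(2)>125) if b=='blue' else (im[...,0]>110)).astype(np.uint8)
    n,l,s2,_=cv2.connectedComponentsWithStats(mk,connectivity=8)
    for k in range(1,n):
        if s2[k,4]<25: continue
        q=np.argwhere(l==k)[:,::-1]+[x,y]
        W=np.array([ray(c,*p,.008)[:2] for p in q],np.float32)*1000
        print(nm,b,s2[k],cv2.minAreaRect(W),cv2.minEnclosingCircle(W))
a=np.hstack([T['img'][190:310,75:180],T['img'][175:295,315:420]])
cv2.imwrite('pics/bz.png',cv2.resize(a,None,fx=3.8,fy=3.8,interpolation=cv2.INTER_CUBIC))
E
```

```text
top blue [ 28   3  49  77 300] ((560.5101928710938, 380.08648681640625), (157.6640625, 55.81093215942383), 24.35486602783203) ((560.1238403320312, 380.6412658691406), 82.30487823486328)
top blue [ 12  40  25  25 115] ((534.1035766601562, 438.31964111328125), (51.222023010253906, 51.7808952331543), 1.4583319425582886) ((534.1055297851562, 438.24249267578125), 26.764530181884766)
top blue [ 60  84  21  14 102] ((452.2539367675781, 332.4693298339844), (10.141940116882324, 49.42348098754883), 33.86858367919922) ((455.31201171875, 334.52178955078125), 24.713008880615234)
top orange [  0   0  46  18 431] ((676.603759765625, -75.42264556884766), (38.51596450805664, 103.3695068359375), 1.6915762424468994) ((676.6050415039062, -75.42259216308594), 55.155555725097656)
top orange [ 52   0  28  63 909] ((631.1351318359375, -171.1004180908203), (61.57267761230469, 139.1409912109375), 88.14160919189453) ((630.9990844726562, -175.29571533203125), 74.47838592529297)
top orange [ 31   4  44  70 284] ((611.4963989257812, -141.32803344726562), (152.19090270996094, 42.23199462890625), 22.819398880004883
[... 1310 characters left out ...]
39404297, 57.88870620727539), 31.278400421142578) ((598.7279663085938, -181.13485717773438), 83.36453247070312)
scene orange [64 17  5 11 44] ((515.4185180664062, -144.2680206298828), (10.710550308227539, 40.24504852294922), 21.13778305053711) ((517.825927734375, -143.33726501464844), 20.28597640991211)
scene orange [65 31  7  8 52] ((493.66162109375, -102.99979400634766), (15.637964248657227, 28.354896545410156), 21.387454986572266) ((492.46588134765625, -103.46805572509766), 15.611151695251465)
scene orange [  0  34  48   5 133] ((591.808837890625, -36.73186111450195), (122.35165405273438, 14.581183433532715), 31.22881317138672) ((589.4144897460938, -32.782833099365234), 61.23427200317383)
```

View pics/bz.png

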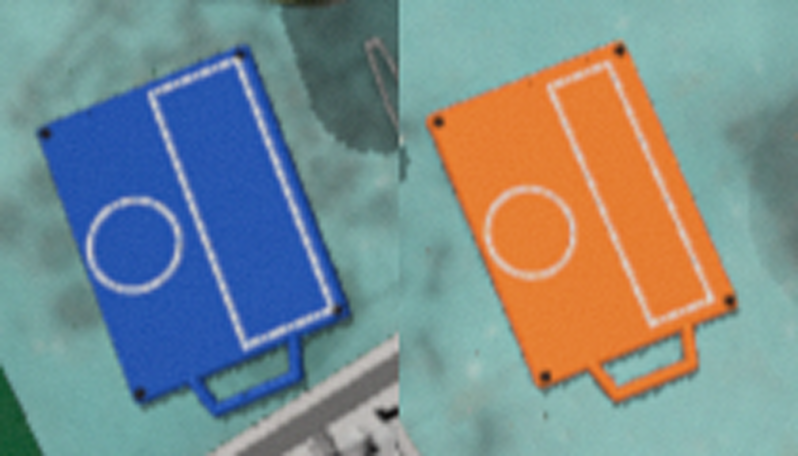

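```bash
python3 - <<'E'
from m import *
T=cam('top');S=cam('scene')
print('mug rim top',ray(T,150,169,.099),'scene',ray(S,206,226,.099), 'base scene',ray(S,207,254,0))
print('beaker rim',ray(T,270,136,.087),'scene',ray(S,233.5,144,.087))
print(arm.tcp_to_grasp,[a for a in dir(arm) if a[0]!='_'])
E
```

```text
mug rim top [0.70513377 0.34352771 0.099     ] scene [0.69895836 0.34888494 0.099     ] base scene [0.70168098 0.35560017 0.        ]
beaker rim [0.78546759 0.10220204 0.087     ] scene [0.79016099 0.10623651 0.087     ]
0.0539 ['MotionError', 'tcp_to_grasp']
```

The mug's centre is at about (702,348) and the beaker's at about (788,104). I'll start with the syringe: centre about (682,45), direction 43°, so the jaws go at 133°.

```bash
cat > st.py <<'E'
from h import *
from scipy.spatial.transform import Rotation as R
s=get_state();r=R.from_quat(s['orientation']).as_matrix();
print(round(s['clock'],2),(s['position']*1000).round(1),'jaw',np.degrees(np.arctan2(r[1,0],r[0,0])).round(1),'z',r[:,2].round(3),'w',(s['width']*1000).round(1),'F',s['wrist_force'].round(1),'q',s['joints'].round(2))
E
python3 -m handwheel '[[[0.73,-0.67,0],[0,0,0.075],60],[[0.73,-0.67,0],[0,0,0.075],60],[[0.73,-0.67,0],[0,0,0.075],60],[[0.73,-0.67,0],[0,0,0.075],60],[[0.73,-0.67,0],[0,0,0.075],60],[[0.73,-0.67,0],[0,0,0.075],60],[[0.73,-0.67,0],[0,0,0.075],60],[[0.73,-0.67,0],[0,0,0.075],60],[[0.73,-0.67,0],[0,0,0.075],60],[[0.73,-0.67,0],[0,0,0.075],60],[[0.73,-0.67,0],[0,0,0.075],60],[[0.73,-0.67,0],[0,0,0.075],60]]'; python3 st.py
```

```text
clock: 1.6
position: [0.5702, 0.1544, 0.3039]
orientation: [0.522, 0.853, 0.0, -0.0]
wrist_force: [0.2, 0.7, -1.0]
width: 0.0599Traceback (most recent call last):
  File "st.py", line 4, in <module>
    print(round(s['clock'],2),(s['position']*1000).round(1),'jaw',np.degrees(np.arctan2(r[1,0],r[0,0])).round(1),'z',r[:,2].round(3),'w',(s['width']*1000).round(1),'F',s['wrist_force'].round(1),'q',s['joints'].round(2))
                                                                                                                                         ^^^^^^^^^^^^^^^^^^^^^^^
AttributeError: 'float' object has no attribute 'round'
```

```bash
sed -i "s/(s\['width'\]\*1000).round(1)/round(s['width']*1000,1)/" st.py
python3 -m handwheel '[[[0.715,-0.668,-0.4],[0,0,0.07],50],[[0.715,-0.668,-0.4],[0,0,0.07],50],[[0.715,-0.668,-0.4],[0,0,0.07],50],[[0.715,-0.668,-0.4],[0,0,0.07],50],[[0,0,-0.8],[0,0,0],50],[[0,0,-0.8],[0,0,0],50],[[0,0,0],[0,0,0],50],[[0,0,0],[0,0,0],50]]'; python3 st.py
python3 - <<'E'
from h import *
c=cam('top','t1'); cv2.imwrite('pics/t1z.png',cv2.resize(c['img'][130:250,200:340],None,fx=5,fy=5,interpolation=cv2.INTER_CUBIC))
c=cam('scene','s1'); cv2.imwrite('pics/s1z.png',cv2.resize(c['img'][100:240,210:360],None,fx=4.2,fy=4.2,interpolation=cv2.INTER_CUBIC))
E
```

```text
clock: 2.4
position: [0.6837, 0.0489, 0.1767]
orientation: [0.399, 0.917, 0.0, 0.0]
wrist_force: [0.6, 0.4, 0.0]
width: 0.0499
2.4 [683.7  48.9 176.7] jaw 133.0 z [ 0. -0. -1.] w 49.9 F [0.6 0.4 0. ] q [-0.1   0.78  1.1  -0.    1.27 -2.42]
```

View pics/s1z.png

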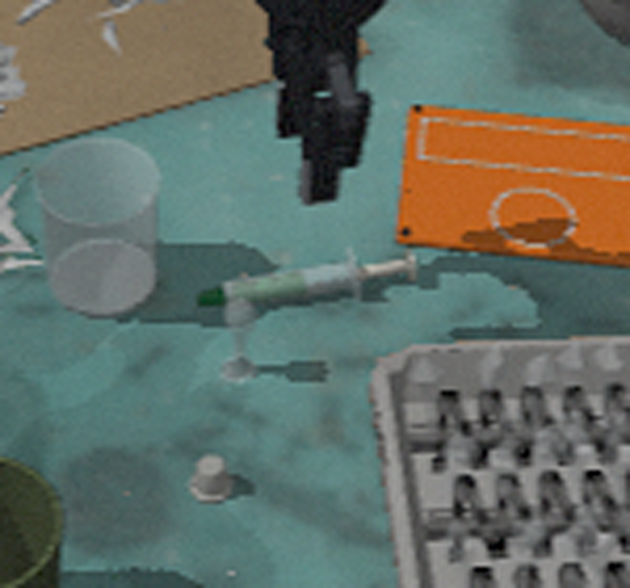

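The gripper stands above the syringe and clear of the insert (bulb near (240,310) in the zoom). Next I'll descend and grip.

```bash

python3 -m handwheel '[[[0.01,-0.02,-0.7],[0,0,0],50],[[0,0,-0.7],[0,0,0],50],[[0,0,-0.5],[0,0,0],50],[[0,0,-0.3],[0,0,0],50],[[0,0,-0.23],[0,0,0],50],[[0,0,0],[0,0,0],10],[[0,0,0],[0,0,0],10],[[0,0,0],[0,0,0],10],[[0,0,0],[0,0,0],10],[[0,0,0],[0,0,0],10],[[0,0,0],[0,0,0],10],[[0,0,0],[0,0,0],10]]'; python3 st.py
```

```text
clock: 3.7
position: [0.6846, 0.048, 0.0802]
orientation: [0.399, 0.917, 0.0, 0.001]
wrist_force: [-1.2, 0.8, 6.5]
width: 0.0152
3.7 [684.6  48.   80.2] jaw 133.0 z [ 0.002 -0.    -1.   ] w 15.2 F [-1.2  0.8  6.5] q [-0.1   0.89  1.16  0.    1.09 -2.42]
```

```bash
python3 - <<'E'
from h import *
c=cam('scene','s2'); cv2.imwrite('pics/s2z.png',cv2.resize(c['img'][110:220,230:340],None,fx=5.4,fy=5.4,interpolation=cv2.INTER_CUBIC))
s=get_state();print(s['wrist_force'],s['moment'],s['width'])
E
```

```text
[-0.04382316  0.51343828  5.74787261] [ 0.01710042  0.13545409 -0.00768649] 0.015361028932267595
```

View pics/s2z.png

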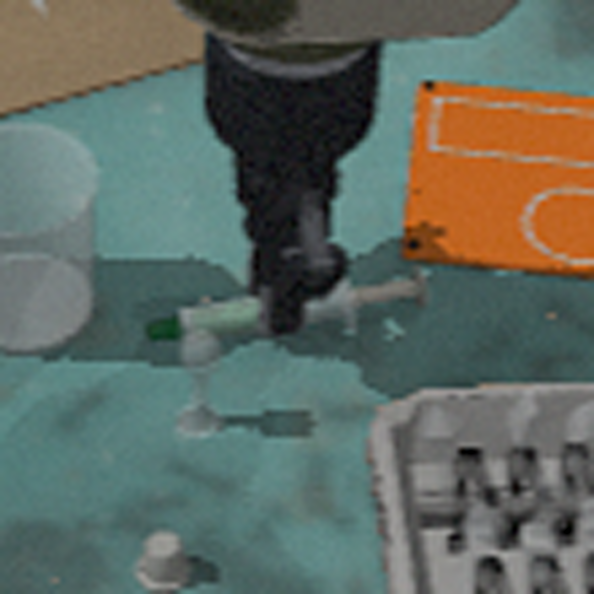

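The fingers straddle the barrel, and the insert is still upright. I'll try a small lift and check.

```bash

python3 -m handwheel '[[[0,0,0.1],[0,0,0],10],[[0,0,0.2],[0,0,0],10],[[0,0,0.4],[0,0,0],10],[[0,0,0.6],[0,0,0],10],[[0,0,0.2],[0,0,0],10],[[0,0,0],[0,0,0],10]]'; python3 st.py;python3 - <<'E'
from h import *
c=cam('scene','s3'); cv2.imwrite('pics/s3z.png',cv2.resize(c['img'][80:210,220:350],None,fx=4.5,fy=4.5,interpolation=cv2.INTER_CUBIC))
E
```

```text
clock: 4.35
position: [0.6845, 0.0479, 0.1407]
orientation: [0.399, 0.917, 0.0, 0.002]
wrist_force: [0.6, -0.4, -1.5]
width: 0.0149
4.35 [684.5  47.9 140.7] jaw 133.0 z [ 0.003 -0.    -1.   ] w 14.9 F [ 0.6 -0.4 -1.5] q [-0.1   0.81  1.13 -0.    1.2  -2.42]
```

View pics/s3z.png

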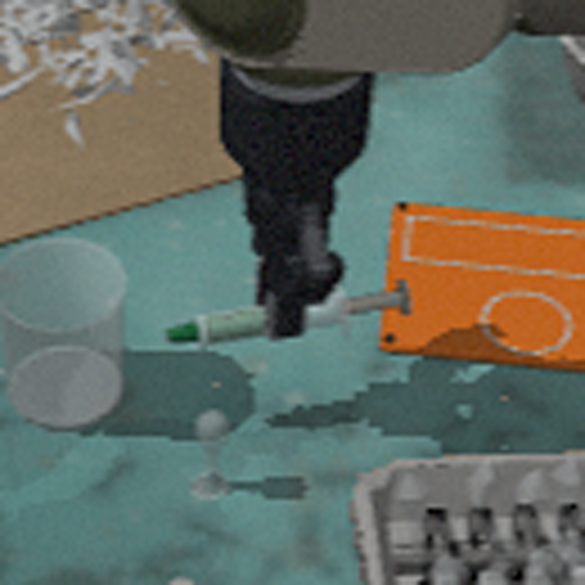

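```bash

python3 -m handwheel '[[[0,0,1],[0,0,0],10],[[0,0,1],[0,0,0],10],[[-0.301,0.835,0],[0,0,-0.0325],10],[[-0.301,0.835,0],[0,0,-0.0325],10],[[-0.301,0.835,0],[0,0,-0.0325],10],[[-0.301,0.835,0],[0,0,-0.0325],10],[[-0.301,0.835,0],[0,0,-0.0325],10],[[-0.301,0.835,0],[0,0,-0.0325],10],[[-0.301,0.835,0],[0,0,-0.0325],10],[[-0.301,0.835,0],[0,0,-0.0325],10],[[-0.301,0.835,0],[0,0,-0.0325],10],[[-0.301,0.835,0],[0,0,-0.0325],10]]'; 
python3 -m handwheel '[[[0,0,-0.9],[0,0,0],10],[[0,0,-0.9],[0,0,0],10],[[0,0,0],[0,0,0],10],[[0,0,0],[0,0,0],10]]'; python3 st.py;python3 - <<'E'
from h import *
c=cam('scene','s4'); cv2.imwrite('pics/s4z.png',cv2.resize(c['img'][190:360,180:340],None,fx=3.5,fy=3.5,interpolation=cv2.INTER_CUBIC))
c=cam('top','t4'); cv2.imwrite('pics/t4z.png',cv2.resize(c['img'][170:310,70:210],None,fx=4,fy=4,interpolation=cv2.INTER_CUBIC))
E
```

```text
clock: 5.6
position: [0.5627, 0.3831, 0.2173]
orientation: [0.543, 0.84, -0.001, -0.001]
wrist_force: [0.3, 0.2, 0.0]
width: 0.0146
clock: 6.0
position: [0.5637, 0.3819, 0.1467]
orientation: [0.542, 0.84, -0.0, -0.0]
wrist_force: [0.7, -0.5, 0.4]
width: 0.0147
6.0 [563.7 381.9 146.7] jaw 114.4 z [-0.001 -0.    -1.   ] w 14.7 F [ 0.7 -0.5  0.4] q [ 0.42  0.8   1.14 -0.    1.21 -1.57]
```

View pics/s4z.png

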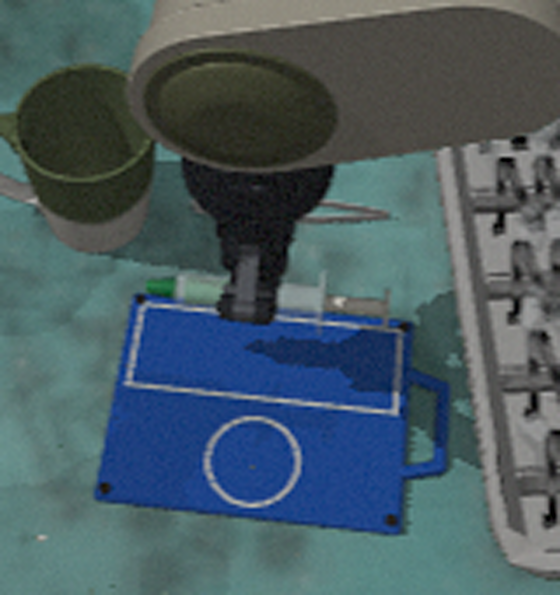

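View pics/t4z.png

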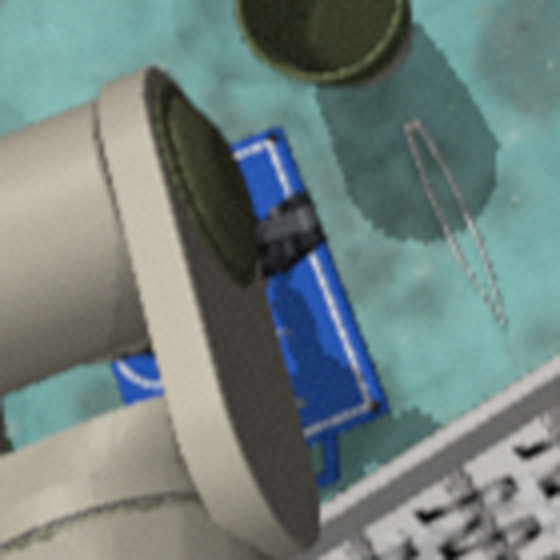

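```bash
python3 - <<'E'
from h import *
S=cam('scene')
g=lambda x,y:((x+.5)/3.5-.5+180,(y+.5)/3.5-.5+190)
a=ray(S,*g(147,286),.078);b=ray(S,*g(389,301),.078);print(a,b,(a+b)/2,np.hypot(*(a-b)[:2]),np.degrees(np.arctan2(*(a-b)[1::-1])))
E
```

```text
[0.62070231 0.41010219 0.078     ] [0.50155793 0.34910581 0.078     ] [0.56113012 0.379604   0.078     ] 0.13385044891445114 27.11033347346961
```

```bash

python3 -m handwheel '[[[0,0,-0.7],[0,0,0],10],[[0,0,-0.4],[0,0,0],10],[[0,0,-0.25],[0,0,0],10],[[0,0,-0.1],[0,0,0],10],[[0,0,0],[0,0,0],10],[[0,0,0],[0,0,0],10]]'; python3 st.py
```

```text
clock: 6.75
position: [0.564, 0.3821, 0.0896]
orientation: [0.542, 0.84, 0.001, 0.0]
wrist_force: [-1.0, -0.1, -0.6]
width: 0.0145
6.75 [564.  382.1  89.6] jaw 114.4 z [ 0.001  0.001 -1.   ] w 14.5 F [-1.  -0.1 -0.6] q [ 0.42  0.86  1.17  0.    1.1  -1.57]
```

```bash

python3 -m handwheel '[[[0,0,-0.03],[0,0,0],10],[[0,0,0],[0,0,0],20],[[0,0,0],[0,0,0],28],[[0,0,0],[0,0,0],40],[[0,0,0],[0,0,0],40],[[0,0,0.5],[0,0,0],40],[[0,0,1],[0,0,0],40],[[0,0,1],[0,0,0],40],[[0.57,-1,0],[0,0,0],40],[[0.57,-1,0],[0,0,0],40],[[0.57,-1,0],[0,0,0],40],[[0.57,-1,0],[0,0,0],40]]'; 
python3 -m handwheel '[[[0,-0.45,-0.4],[0,0,0],40],[[0,0,0],[0,0,0],40],[[0,0,0],[0,0,0],40]]'; python3 st.py;python3 - <<'E'
from h import *
c=cam('scene','s5'); cv2.imwrite('pics/s5z.png',cv2.resize(c['img'][130:360,180:340],None,fx=2.6,fy=2.6,interpolation=cv2.INTER_CUBIC))
c=cam('top','t5'); cv2.imwrite('pics/t5z.png',cv2.resize(c['img'][170:310,70:250],None,fx=4,fy=4,interpolation=cv2.INTER_CUBIC))
E
```

```text
clock: 7.95
position: [0.6554, 0.2204, 0.1877]
orientation: [0.542, 0.84, 0.0, 0.0]
wrist_force: [1.1, 1.4, -1.2]
width: 0.0398
clock: 8.25
position: [0.6546, 0.2044, 0.1716]
orientation: [0.542, 0.84, -0.0, -0.0]
wrist_force: [0.1, 0.2, 0.3]
width: 0.0402
8.25 [654.6 204.4 171.6] jaw 114.4 z [-0.001  0.    -1.   ] w 40.2 F [0.1 0.2 0.3] q [ 0.13  0.78  1.1   0.    1.26 -1.86]
```

View pics/s5z.png

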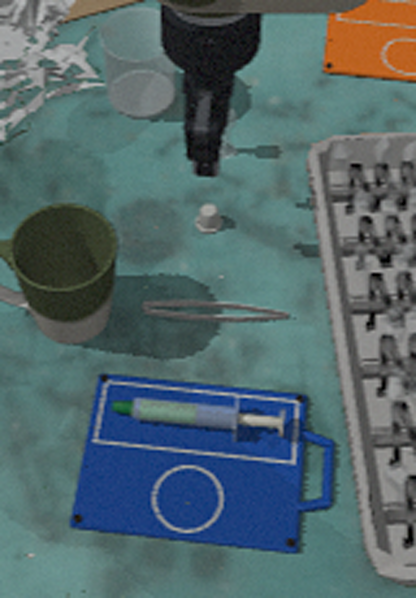

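View pics/t5z.png

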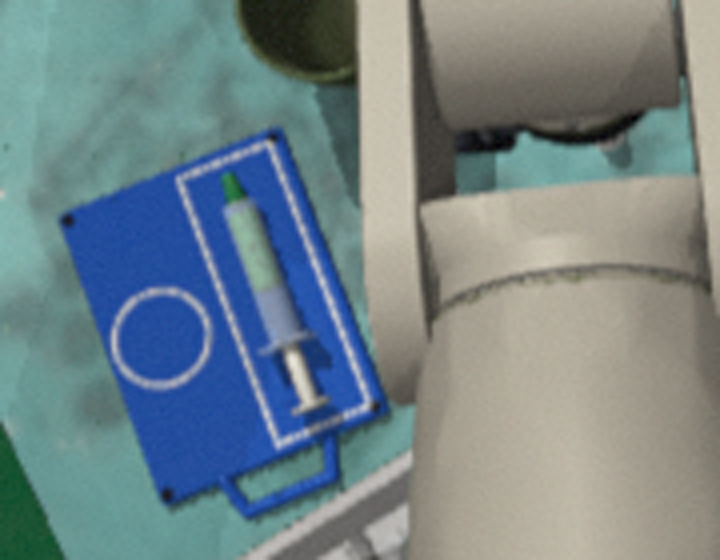

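The syringe lies inside the blue rectangle: nozzle (230,180), plunger (312,408) in the top zoom, with every line clear of it. The plug is next.

```bash

python3 -m handwheel '[[[0.02,0,-0.8],[0,0,0],42],[[0,0,-0.7],[0,0,0],42],[[0,0,-0.5],[0,0,0],42],[[0,0,-0.25],[0,0,0],42],[[0,0,-0.05],[0,0,0],42],[[0,0,0],[0,0,0],8],[[0,0,0],[0,0,0],8],[[0,0,0],[0,0,0],8],[[0,0,0],[0,0,0],8],[[0,0,0],[0,0,0],8],[[0,0,0],[0,0,0],8]]'; python3 st.py
python3 - <<'E'
from h import *
c=cam('scene','s6'); cv2.imwrite('pics/s6z.png',cv2.resize(c['img'][150:280,200:340],None,fx=4,fy=4,interpolation=cv2.INTER_CUBIC))
E
```

```text
clock: 9.45
position: [0.6562, 0.2043, 0.0811]
orientation: [0.542, 0.84, 0.001, 0.001]
wrist_force: [-0.3, 2.0, 6.6]
width: 0.0161
9.45 [656.2 204.3  81.1] jaw 114.4 z [ 0.003  0.001 -1.   ] w 16.1 F [-0.3  2.   6.6] q [ 0.13  0.89  1.15  0.    1.1  -1.86]
```

View pics/s6z.png

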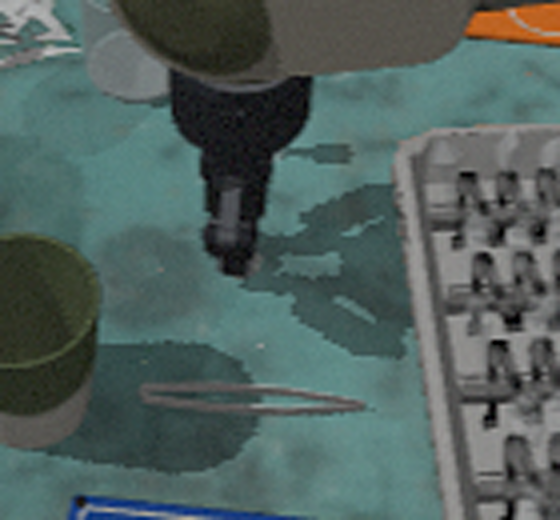

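```bash

python3 -m handwheel '[[[0,0,0.1],[0,0,0],8],[[0,0,0.3],[0,0,0],8],[[0,0,0.6],[0,0,0],8],[[0,0,0.6],[0,0,0],8],[[0,0,0],[0,0,0],8]]'; python3 st.py
python3 - <<'E'
from h import *
c=cam('scene','s7'); cv2.imwrite('pics/s7z.png',cv2.resize(c['img'][130:260,200:340],None,fx=4,fy=4,interpolation=cv2.INTER_CUBIC))
E
```

```text
clock: 10.0
position: [0.6569, 0.2041, 0.1481]
orientation: [0.542, 0.84, 0.002, 0.003]
wrist_force: [0.6, 0.2, 0.1]
width: 0.0161
10.0 [656.9 204.1 148.1] jaw 114.4 z [ 0.007  0.001 -1.   ] w 16.1 F [0.6 0.2 0.1] q [ 0.13  0.81  1.12 -0.    1.21 -1.86]
```

View pics/s7z.png

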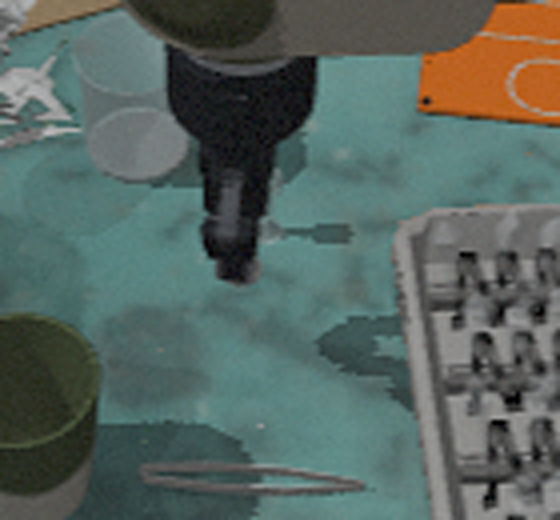

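```bash

python3 -m handwheel '[[[0,0,0.7],[0,0,0],8],[[0,0,0.4],[0,0,0],8],[[-0.382,0.732,0],[0,0,0],8],[[-0.382,0.732,0],[0,0,0],8],[[-0.382,0.732,0],[0,0,0],8],[[-0.382,0.732,0],[0,0,0],8],[[-0.382,0.732,0],[0,0,0],8],[[-0.382,0.732,0],[0,0,0],8],[[-0.382,0.732,0],[0,0,0],8],[[-0.382,0.732,0],[0,0,0],8],[[0,0,-0.5],[0,0,0],8],[[0,0,-0.5],[0,0,0],8]]'; 
python3 -m handwheel '[[[0,0,0],[0,0,0],8],[[0,0,0],[0,0,0],8]]'; python3 st.py
```

```text
clock: 11.25
position: [0.5324, 0.439, 0.1461]
orientation: [0.541, 0.841, -0.0, -0.0]
wrist_force: [0.3, 0.2, -0.7]
width: 0.0154
clock: 11.45
position: [0.5333, 0.438, 0.1472]
orientation: [0.542, 0.84, -0.001, -0.0]
wrist_force: [0.0, -0.9, -0.7]
width: 0.0158
11.45 [533.3 438.  147.2] jaw 114.3 z [-0.001 -0.001 -1.   ] w 15.8 F [ 0.  -0.9 -0.7] q [ 0.52  0.82  1.1  -0.    1.22 -1.48]
```

```bash

python3 -m handwheel '[[[0.02,0,-0.6],[0,0,0],8],[[0,0,-0.4],[0,0,0],8],[[0,0,-0.3],[0,0,0],8],[[0,0,-0.1],[0,0,0],8],[[0,0,0],[0,0,0],8],[[0,0,0],[0,0,0],8]]'; python3 st.py
```

```text
clock: 12.05
position: [0.5345, 0.4384, 0.0924]
orientation: [0.542, 0.84, 0.001, 0.0]
wrist_force: [-0.0, 0.2, 0.0]
width: 0.016
12.05 [534.5 438.4  92.4] jaw 114.4 z [ 0.001  0.001 -1.   ] w 16.0 F [-0.   0.2  0. ] q [ 0.52  0.88  1.13 -0.    1.13 -1.48]
```

```bash

python3 -m handwheel '[[[0,0,-0.05],[0,0,0],8],[[0,0,0],[0,0,0],8],[[0,0,0],[0,0,0],8]]'; python3 st.py
```

```text
clock: 12.35
position: [0.5342, 0.4382, 0.0897]
orientation: [0.542, 0.84, 0.0, 0.0]
wrist_force: [1.0, 0.0, -0.2]
width: 0.0162
12.35 [534.2 438.2  89.7] jaw 114.4 z [ 0.  0. -1.] w 16.2 F [ 1.   0.  -0.2] q [ 0.52  0.88  1.13  0.    1.12 -1.48]
```

```bash

python3 -m handwheel '[[[0,0,-0.03],[0,0,0],8],[[0,0,0],[0,0,0],8],[[0,0,0],[0,0,0],18],[[0,0,0],[0,0,0],24],[[0,0,0],[0,0,0],36],[[0,0,0],[0,0,0],36],[[0,0,0.5],[0,0,0],36],[[0,0,1],[0,0,0],36],[[0,0,1],[0,0,0],36],[[0,0,0.8],[0,0,0],36],[[0,0,0],[0,0,0],36]]'; python3 st.py
python3 - <<'E'
from h import *
c=cam('scene','s8'); cv2.imwrite('pics/s8z.png',cv2.resize(c['img'][210:360,180:340],None,fx=3.5,fy=3.5,interpolation=cv2.INTER_CUBIC))
E
```

```text
clock: 13.45
position: [0.5352, 0.4389, 0.2258]
orientation: [0.542, 0.84, 0.004, 0.002]
wrist_force: [-1.4, 0.1, 0.7]
width: 0.036
13.45 [535.2 438.9 225.8] jaw 114.4 z [ 0.008  0.004 -1.   ] w 36.0 F [-1.4  0.1  0.7] q [ 0.52  0.75  1.02 -0.    1.37 -1.48]
```

View pics/s8z.png

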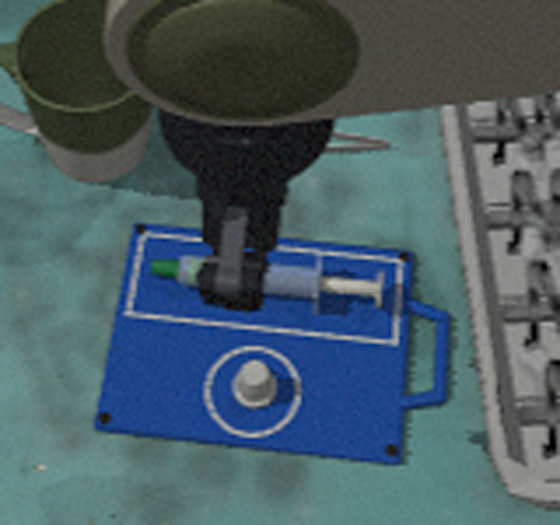

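The plug stands in the ring at about (255,385). Tweezers next. I'll grip them about 18 mm toward the near end, so the gripper body keeps clear of the mug.

```bash

python3 -m handwheel '[[[0.5,-0.816,0],[0,0,0.008],36],[[0.5,-0.816,0],[0,0,0.008],36],[[0.5,-0.816,0],[0,0,0.008],36],[[0.5,-0.816,0],[0,0,0.008],36],[[0.5,-0.816,0],[0,0,0.008],36],[[0,0,-0.8],[0,0,0],36],[[0,0,-0.8],[0,0,0],36],[[0,0,-0.8],[0,0,0],36],[[0,0,-0.5],[0,0,0],36],[[0,0,-0.4],[0,0,0],36],[[0,0,0],[0,0,0],36],[[0,0,0],[0,0,0],36]]'; python3 st.py
python3 - <<'E'
from h import *
c=cam('scene','s9'); cv2.imwrite('pics/s9z.png',cv2.resize(c['img'][180:300,190:330],None,fx=4.4,fy=4.4,interpolation=cv2.INTER_CUBIC))
c=cam('top','t9'); cv2.imwrite('pics/t9z.png',cv2.resize(c['img'][130:270,110:250],None,fx=4,fy=4,interpolation=cv2.INTER_CUBIC))
E
```

```text
clock: 14.7
position: [0.6343, 0.2751, 0.0886]
orientation: [0.525, 0.851, 0.0, 0.0]
wrist_force: [-0.1, -0.7, 0.9]
width: 0.0361
14.7 [634.3 275.1  88.6] jaw 116.7 z [ 0.  0. -1.] w 36.1 F [-0.1 -0.7  0.9] q [ 0.24  0.89  1.13 -0.    1.12 -1.8 ]
```

View pics/s9z.png

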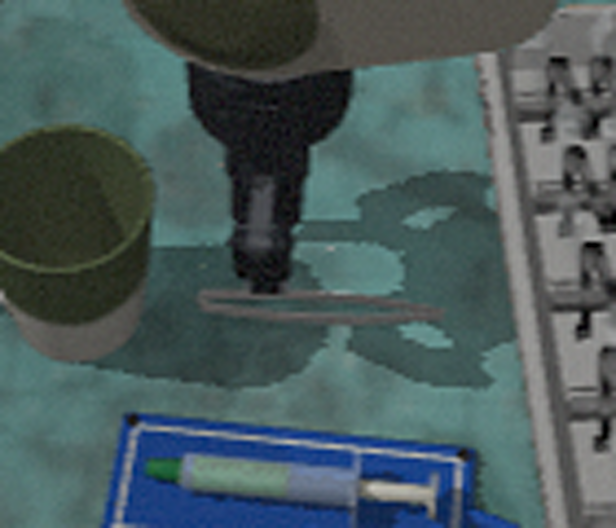

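View pics/t9z.png

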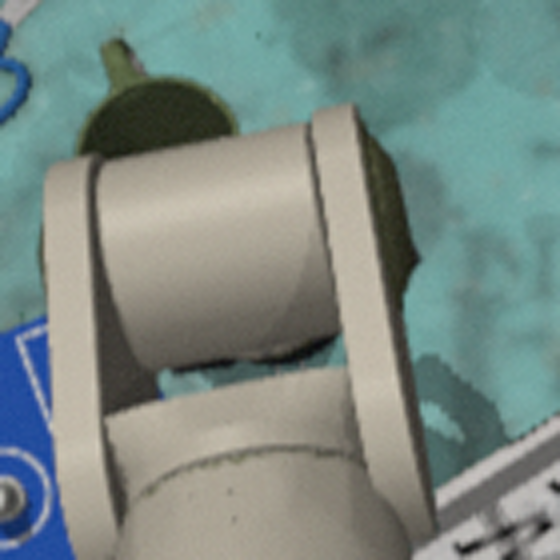

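```bash
python3 - <<'E'
from h import *
S=cam('scene')
for d in (18,-18):
  for z in (.014,.02,.026):
    p=[.6343-.45*d/1e3,.2751+.893*d/1e3,z]; q=proj(S,p); print(d,z,((q-[190,180])*4.4).round())
for p in([.6346,.2753,.004],[.6507,.2834,.004]): print(((proj(S,p)-[190,180])*4.4).round())
E
```

```text
18 0.014 [270. 283.]
18 0.02 [270. 276.]
18 0.026 [270. 270.]
-18 0.014 [276. 224.]
-18 0.02 [276. 217.]
-18 0.026 [276. 211.]
[273. 264.]
[237. 262.]
```

```bash
python3 - <<'E'
from h import *
S=cam('scene')
p=ray(S,263,249,.004);print(p,proj(S,p))
print(np.array(S['camera_from_world']).round(4),S['fx'],S['fy'],S['cx'],S['cy'])
T=np.linalg.inv(np.array(S['camera_from_world']));print(T[:3,3])
T=cam('top');print(ray(T,183,224,.004))
E
```

```text
[0.60133054 0.28279161 0.004     ] [263. 249.]
[[-0.8575 -0.5145  0.0047  0.6742]
 [-0.393   0.649  -0.6515  0.1873]
 [ 0.3321 -0.5605 -0.7587  0.9281]
 [ 0.      0.      0.      1.    ]] 436.2602455085387 436.2602455085387 257.1020538565745 189.46907221939253
[0.34341978 0.74552696 0.8229317 ]
[0.60315405 0.28526483 0.004     ]
```

I found my own arithmetic slip: the tweezers' middle is at (600.6,283.4), not (650.7,283.4). Gripping at the middle is well clear of the mug, so I'll move there.

```bash

python3 -m handwheel '[[[0,0,0.4],[0,0,0],36],[[-0.42,0.105,0],[0,0,0],36],[[-0.42,0.105,0],[0,0,0],36],[[0,0,-0.4],[0,0,0],36],[[0,0,0],[0,0,0],36]]'; python3 st.py
python3 - <<'E'
from h import *
c=cam('scene','s10'); cv2.imwrite('pics/s10z.png',cv2.resize(c['img'][180:300,190:330],None,fx=4.4,fy=4.4,interpolation=cv2.INTER_CUBIC))
E
```

```text
clock: 15.45
position: [0.6001, 0.2832, 0.087]
orientation: [0.525, 0.851, -0.001, -0.001]
wrist_force: [1.5, -0.4, 0.4]
width: 0.0359
15.45 [600.1 283.2  87. ] jaw 116.7 z [-0.002 -0.001 -1.   ] w 35.9 F [ 1.5 -0.4  0.4] q [ 0.26  0.83  1.24 -0.    1.07 -1.77]
```

View pics/s10z.png

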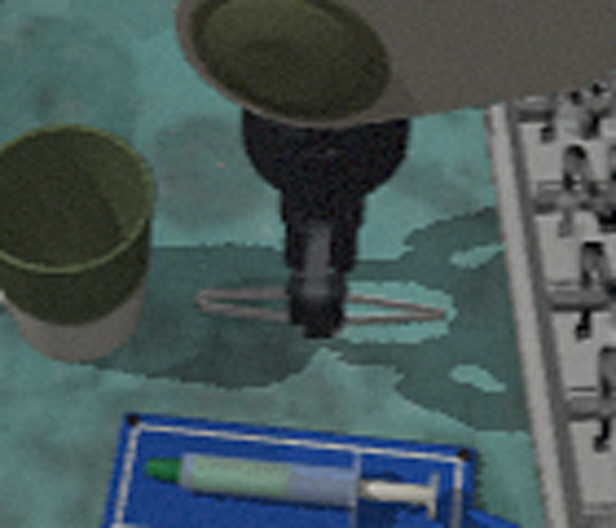

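```bash

python3 -m handwheel '[[[0,0,-0.15],[0,0,0],30],[[0,0,-0.13],[0,0,0],26],[[0,0,0],[0,0,0],26],[[0,0,0],[0,0,0],26]]'; python3 st.py
python3 -m handwheel '[[[0,0,0],[0,0,0],20],[[0,0,0],[0,0,0],15],[[0,0,0],[0,0,0],8],[[0,0,0],[0,0,0],4],[[0,0,0],[0,0,0],4],[[0,0,0],[0,0,0],4]]'; python3 st.py
```

```text
clock: 15.9
position: [0.6007, 0.2833, 0.0769]
orientation: [0.525, 0.851, -0.0, -0.0]
wrist_force: [1.1, 0.0, -0.3]
width: 0.0256
15.9 [600.7 283.3  76.9] jaw 116.6 z [-0. -0. -1.] w 25.6 F [ 1.1  0.  -0.3] q [ 0.26  0.85  1.25  0.    1.05 -1.77]
clock: 16.5
position: [0.6008, 0.2835, 0.0776]
orientation: [0.525, 0.851, 0.0, 0.0]
wrist_force: [-0.5, -0.4, 5.4]
width: 0.0123
16.5 [600.8 283.5  77.6] jaw 116.7 z [ 0.001  0.    -1.   ] w 12.3 F [-0.5 -0.4  5.4] q [ 0.26  0.85  1.25 -0.    1.05 -1.77]
```

```bash

python3 -m handwheel '[[[0,0,0.1],[0,0,0],4],[[0,0,0.3],[0,0,0],4],[[0,0,0.6],[0,0,0],4],[[0,0,0.6],[0,0,0],4],[[0,0,0],[0,0,0],4]]'; python3 st.py
python3 - <<'E'
from h import *
c=cam('scene','s11'); cv2.imwrite('pics/s11z.png',cv2.resize(c['img'][160:280,190:330],None,fx=4.4,fy=4.4,interpolation=cv2.INTER_CUBIC))
E
```

```text
clock: 17.0
position: [0.6017, 0.2838, 0.1453]
orientation: [0.525, 0.851, 0.002, 0.002]
wrist_force: [0.0, -0.1, 0.4]
width: 0.0126
17.0 [601.7 283.8 145.3] jaw 116.7 z [ 0.006  0.002 -1.   ] w 12.6 F [ 0.  -0.1  0.4] q [ 0.27  0.76  1.21  0.    1.16 -1.77]
```

View pics/s11z.png

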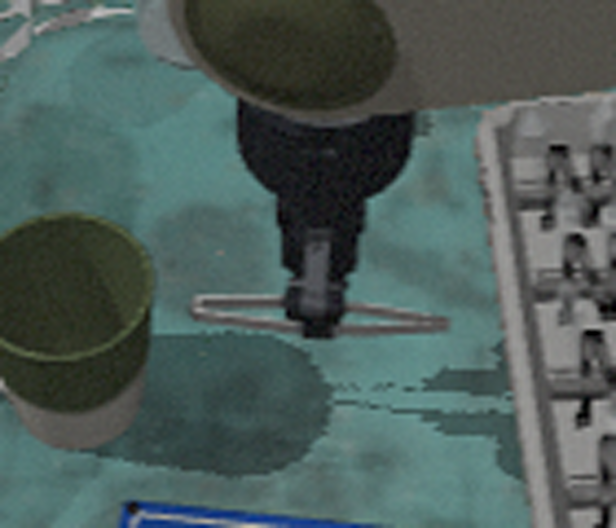

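```bash

python3 -m handwheel '[[[0,0,0.8],[0,0,0],4],[[0,0,0.7],[0,0,0],4],[[0.025,-0.965,0],[0,0,-0.0062],4],[[0.025,-0.965,0],[0,0,-0.0062],4],[[0.025,-0.965,0],[0,0,-0.0062],4],[[0.025,-0.965,0],[0,0,-0.0062],4],[[0.025,-0.965,0],[0,0,-0.0062],4],[[0.025,-0.965,0],[0,0,-0.0062],4],[[0.025,-0.965,0],[0,0,-0.0062],4],[[0.025,-0.965,0],[0,0,-0.0062],4],[[0.025,-0.965,0],[0,0,-0.0062],4],[[0.025,-0.965,0],[0,0,-0.0062],4]]'
python3 -m handwheel '[[[0.025,-0.965,0],[0,0,-0.0062],4],[[0,0,-0.7],[0,0,0],4],[[0,0,-0.8],[0,0,0],4],[[0,0,0],[0,0,0],4],[[0,0,0],[0,0,0],4]]'; python3 st.py
python3 - <<'E'
from h import *
c=cam('scene','s12'); cv2.imwrite('pics/s12z.png',cv2.resize(c['img'][80:200,270:410],None,fx=4.4,fy=4.4,interpolation=cv2.INTER_CUBIC))
c=cam('top','t12'); cv2.imwrite('pics/t12z.png',cv2.resize(c['img'][150:290,300:440],None,fx=4,fy=4,interpolation=cv2.INTER_CUBIC))
E
```

```text
clock: 18.25
position: [0.61, -0.104, 0.2]
orientation: [0.551, 0.834, -0.0, -0.001]
wrist_force: [-0.0, 0.2, -0.3]
width: 0.0117
clock: 18.75
position: [0.6115, -0.141, 0.1411]
orientation: [0.554, 0.833, -0.0, -0.001]
wrist_force: [-0.3, -1.0, 0.3]
width: 0.0122
18.75 [ 611.5 -141.   141.1] jaw 112.8 z [-0.001  0.001 -1.   ] w 12.2 F [-0.3 -1.   0.3] q [-0.41  0.69  1.35  0.    1.1  -2.38]
```

View pics/s12z.png

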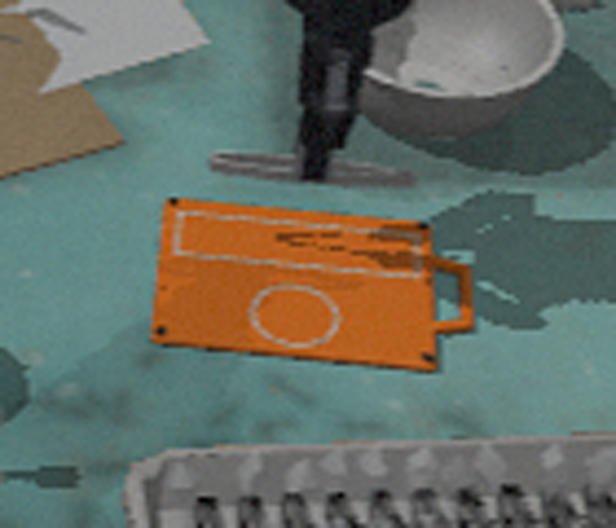

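View pics/t12z.png

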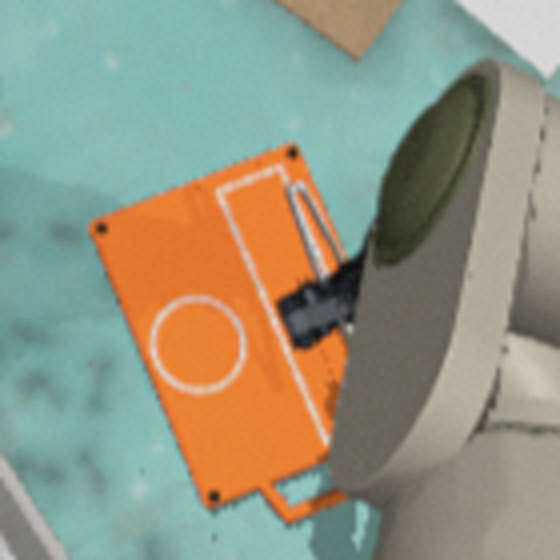

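```bash
python3 - <<'E'
from h import *
S=cam('scene')
g=lambda x,y:((x+.5)/4.4-.5+270,(y+.5)/4.4-.5+80)
a=ray(S,*g(211,162),.068);b=ray(S,*g(414,181),.068);print(a,b,(a+b)/2,np.hypot(*(a-b)[:2]),np.degrees(np.arctan2(*(a-b)[1::-1])))
T=cam('top');print('bowl left rim',ray(T,436,232,.06),ray(S,344,92,.06))
E
```

```text
[ 0.66807788 -0.11584373  0.068     ] [ 0.5561111  -0.16334115  0.068     ] [ 0.61209449 -0.13959244  0.068     ] 0.12162468641611891 22.987140579761743
bowl left rim [ 0.59653643 -0.25275095  0.06      ] [ 0.65390946 -0.26140469  0.06      ]
```

```bash

python3 -m handwheel '[[[0.01,-0.03,-0.6],[0,0,0],4],[[0,0,-0.45],[0,0,0],4],[[0,0,-0.25],[0,0,0],4],[[0,0,-0.06],[0,0,0],4],[[0,0,0],[0,0,0],4],[[0,0,0],[0,0,0],4]]'; python3 st.py
```

```text
clock: 19.55
position: [0.6124, -0.1425, 0.0878]
orientation: [0.554, 0.833, 0.0, 0.001]
wrist_force: [0.6, -0.3, 1.1]
width: 0.0124
19.55 [ 612.4 -142.5   87.8] jaw 112.8 z [ 0.002 -0.001 -1.   ] w 12.4 F [ 0.6 -0.3  1.1] q [-0.41  0.77  1.38 -0.    1.   -2.38]
```

```bash

python3 -m handwheel '[[[0,0,-0.05],[0,0,0],4],[[0,0,0],[0,0,0],4],[[0,0,0],[0,0,0],15],[[0,0,0],[0,0,0],20],[[0,0,0],[0,0,0],30],[[0,0,0],[0,0,0],30],[[0,0,0.4],[0,0,0],30],[[0,0,0.9],[0,0,0],30],[[0,0,0.9],[0,0,0],30],[[0,0,0.8],[0,0,0],40],[[0,0,0],[0,0,0],40]]'; python3 st.py
python3 - <<'E'
from h import *
c=cam('scene','s13'); cv2.imwrite('pics/s13z.png',cv2.resize(c['img'][80:220,220:400],None,fx=4.2,fy=4.2,interpolation=cv2.INTER_CUBIC))
E
```

```text
clock: 20.65
position: [0.6132, -0.1429, 0.2109]
orientation: [0.554, 0.833, 0.001, 0.005]
wrist_force: [0.5, -0.1, 0.4]
width: 0.0399
20.65 [ 613.2 -142.9  210.9] jaw 112.8 z [ 0.009 -0.004 -1.   ] w 39.9 F [ 0.5 -0.1  0.4] q [-0.41  0.62  1.28  0.    1.23 -2.38]
```

View pics/s13z.png

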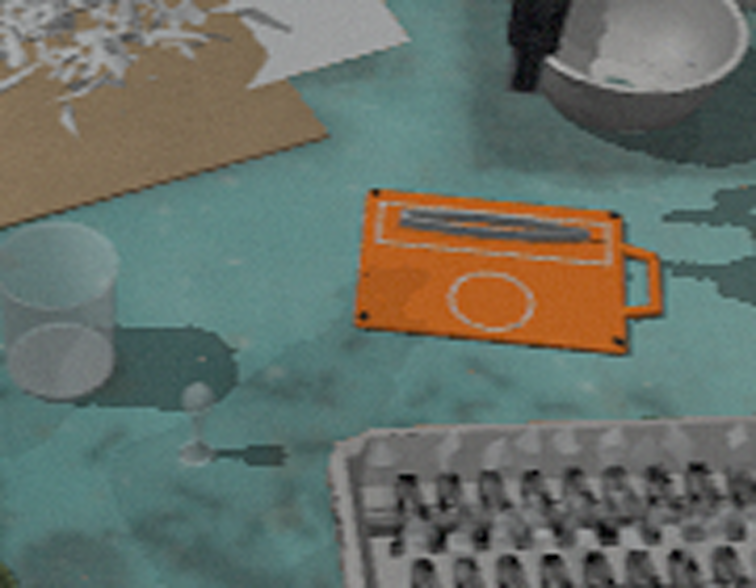

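The tweezers lie inside the orange rectangle, (400,215)–(605,240) in the zoom. I'll locate the insert more precisely.

```bash
python3 - <<'E'
from h import *
T=cam('top','t14');S=cam('scene')
cv2.imwrite('pics/i1.png',np.hstack([cv2.resize(T['img'][170:215,240:285],None,fx=8.8,fy=8.8,interpolation=cv2.INTER_CUBIC),cv2.resize(S['img'][160:205,245:290],None,fx=8.8,fy=8.8,interpolation=cv2.INTER_CUBIC)]))
E
```

```text
(no output)
```

View pics/i1.png

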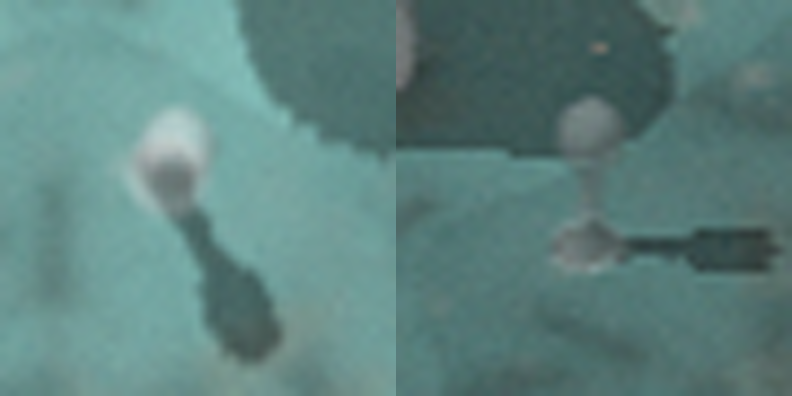

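```bash
python3 - <<'E'
from h import *
T=cam('top');S=cam('scene')
f=lambda x,y:((x+.5)/8.8-.5+240,(y+.5)/8.8-.5+170)
g=lambda x,y:((x+.5)/8.8-.5+245,(y+.5)/8.8-.5+160)
for z in(.040,.045,.048): print(z,ray(T,*f(178,145),z)[:2],ray(S,*g(194,130),z)[:2])
print(ray(T,*f(166,178),.002)[:2],ray(S,*g(192,246),.003)[:2])
E
```

```text
0.04 [0.68692701 0.11925039] [0.69139292 0.11339569]
0.045 [0.68607901 0.11945673] [0.68917068 0.11743265]
0.048 [0.6855702  0.11958054] [0.68783733 0.11985482]
[0.68472247 0.12056378] [0.68594281 0.12233754]
```

```bash

python3 -m handwheel '[[[0.23,0.822,0],[0,0,0],60],[[0.23,0.822,0],[0,0,0],60],[[0.23,0.822,0],[0,0,0],60],[[0.23,0.822,0],[0,0,0],60],[[0.23,0.822,0],[0,0,0],60],[[0.23,0.822,0],[0,0,0],60],[[0.23,0.822,0],[0,0,0],60],[[0.23,0.822,0],[0,0,0],60],[[0,0,-0.5],[0,0,0],60],[[0,0,-0.5],[0,0,0],60],[[0,0,0],[0,0,0],60],[[0,0,0],[0,0,0],60]]'; python3 st.py
python3 - <<'E'
from h import *
c=cam('scene','s15'); cv2.imwrite('pics/s15z.png',cv2.resize(c['img'][100:220,200:340],None,fx=4.2,fy=4.2,interpolation=cv2.INTER_CUBIC))
E
```

```text
clock: 22.1
position: [0.6855, 0.1205, 0.1645]
orientation: [0.554, 0.833, -0.0, -0.0]
wrist_force: [0.5, 0.9, 0.2]
width: 0.0601
22.1 [685.5 120.5 164.5] jaw 112.7 z [-0.001  0.    -1.   ] w 60.1 F [0.5 0.9 0.2] q [ 0.01  0.81  1.06  0.    1.27 -1.96]
```

View pics/s15z.png

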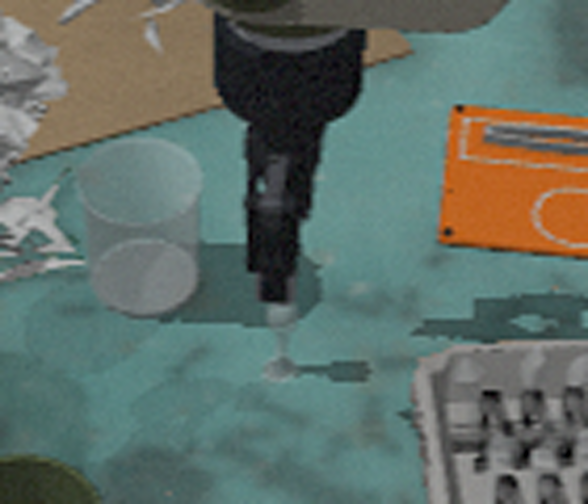

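```bash

python3 -m handwheel '[[[0.01,0,-0.6],[0,0,0],60],[[0,0,-0.5],[0,0,0],60],[[0,0,-0.36],[0,0,0],60],[[0,0,-0.2],[0,0,0],60],[[0,0,0],[0,0,0],50],[[0,0,0],[0,0,0],40],[[0,0,0],[0,0,0],32],[[0,0,0],[0,0,0],28],[[0,0,0],[0,0,0],24],[[0,0,0],[0,0,0],20],[[0,0,0],[0,0,0],12],[[0,0,0],[0,0,0],12]]'; python3 st.py
python3 - <<'E'
from h import *
c=cam('scene','s16'); cv2.imwrite('pics/s16z.png',cv2.resize(c['img'][110:210,210:310],None,fx=5.5,fy=5.5,interpolation=cv2.INTER_CUBIC))
E
```

```text
clock: 23.35
position: [0.6862, 0.1207, 0.0989]
orientation: [0.554, 0.833, 0.0, 0.0]
wrist_force: [-0.8, 0.9, 3.6]
width: 0.0178
23.35 [686.2 120.7  98.9] jaw 112.7 z [ 0.001  0.    -1.   ] w 17.8 F [-0.8  0.9  3.6] q [ 0.01  0.89  1.11  0.    1.15 -1.96]
```

View pics/s16z.png

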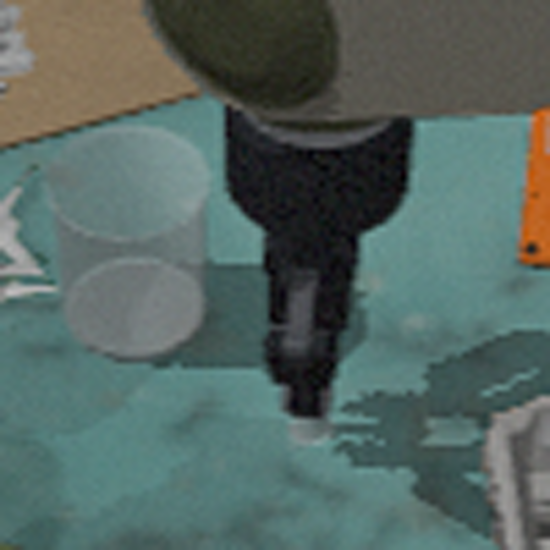

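```bash

python3 -m handwheel '[[[0,0,0.1],[0,0,0],12],[[0,0,0.4],[0,0,0],12],[[0,0,0.8],[0,0,0],12],[[0,0,0.7],[0,0,0],12],[[-0.309,-0.635,0],[0,0,0],12],[[-0.309,-0.635,0],[0,0,0],12],[[-0.309,-0.635,0],[0,0,0],12],[[-0.309,-0.635,0],[0,0,0],12],[[-0.309,-0.635,0],[0,0,0],12],[[-0.309,-0.635,0],[0,0,0],12],[[-0.309,-0.635,0],[0,0,0],12],[[-0.309,-0.635,0],[0,0,0],12]]'
python3 -m handwheel '[[[0,0,-0.4],[0,0,0],12],[[0,0,-0.4],[0,0,0],12],[[0,0,0],[0,0,0],12],[[0,0,0],[0,0,0],12]]'; python3 st.py
python3 - <<'E'
from h import *
c=cam('scene','s17'); cv2.imwrite('pics/s17z.png',cv2.resize(c['img'][80:200,270:410],None,fx=4.4,fy=4.4,interpolation=cv2.INTER_CUBIC))
E
```

```text
clock: 24.6
position: [0.5865, -0.0836, 0.1794]
orientation: [0.554, 0.833, 0.0, 0.0]
wrist_force: [-0.7, -0.3, 0.6]
width: 0.0176
clock: 25.0
position: [0.5873, -0.0826, 0.1472]
orientation: [0.554, 0.833, 0.0, 0.0]
wrist_force: [0.4, -0.0, -0.4]
width: 0.0174
25.0 [587.3 -82.6 147.2] jaw 112.8 z [ 0.001 -0.    -1.   ] w 17.4 F [ 0.4 -0.  -0.4] q [-0.34  0.62  1.47 -0.    1.06 -2.3 ]
```

View pics/s17z.png

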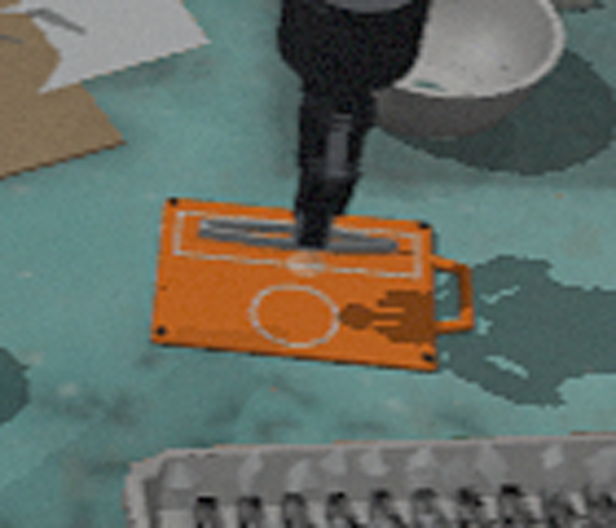

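```bash

python3 -m handwheel '[[[0,0,-0.5],[0,0,0],12],[[0,0,-0.3],[0,0,0],12],[[0,0,-0.12],[0,0,0],12],[[0,0,0],[0,0,0],12],[[0,0,0],[0,0,0],12]]'; python3 st.py
python3 -m handwheel '[[[0,0,-0.05],[0,0,0],12],[[0,0,0],[0,0,0],12],[[0,0,0],[0,0,0],12]]'; python3 st.py
```

```text
clock: 25.55
position: [0.5874, -0.0826, 0.1102]
orientation: [0.554, 0.833, 0.0, 0.0]
wrist_force: [0.5, -0.3, -0.0]
width: 0.0176
25.55 [587.4 -82.6 110.2] jaw 112.8 z [ 0.001 -0.    -1.   ] w 17.6 F [ 0.5 -0.3 -0. ] q [-0.34  0.67  1.49 -0.    0.98 -2.3 ]
clock: 25.85
position: [0.5871, -0.0826, 0.1077]
orientation: [0.554, 0.833, 0.0, 0.0]
wrist_force: [-0.4, 0.7, -1.0]
width: 0.0174
25.85 [587.1 -82.6 107.7] jaw 112.7 z [ 0. -0. -1.] w 17.4 F [-0.4  0.7 -1. ] q [-0.34  0.67  1.49 -0.    0.98 -2.3 ]
```

```bash

python3 -m handwheel '[[[0,0,-0.02],[0,0,0],12],[[0,0,0],[0,0,0],12],[[0,0,0],[0,0,0],12]]'; python3 st.py
python3 -m handwheel '[[[0,0,-0.02],[0,0,0],12],[[0,0,0],[0,0,0],12],[[0,0,0],[0,0,0],12]]'; python3 st.py
```

```text
clock: 26.15
position: [0.5871, -0.0826, 0.1069]
orientation: [0.554, 0.833, 0.0, 0.0]
wrist_force: [-0.6, 0.7, 1.2]
width: 0.0178
26.15 [587.1 -82.6 106.9] jaw 112.7 z [ 0. -0. -1.] w 17.8 F [-0.6  0.7  1.2] q [-0.34  0.67  1.49 -0.    0.98 -2.3 ]
clock: 26.45
position: [0.5873, -0.0826, 0.1068]
orientation: [0.554, 0.833, 0.0, 0.0]
wrist_force: [-2.3, 1.7, 7.9]
width: 0.0176
26.45 [587.3 -82.6 106.8] jaw 112.8 z [ 0.001 -0.    -1.   ] w 17.6 F [-2.3  1.7  7.9] q [-0.34  0.67  1.49 -0.    0.98 -2.3 ]
```

```bash

python3 -m handwheel '[[[0,0,0.018],[0,0,0],12],[[0,0,0],[0,0,0],12],[[0,0,0],[0,0,0],20],[[0,0,0],[0,0,0],23],[[0,0,0],[0,0,0],27],[[0,0,0],[0,0,0],35],[[0,0,0],[0,0,0],45],[[0,0,0],[0,0,0],55],[[0,0,0],[0,0,0],55],[[0,0,0],[0,0,0],55]]'; python3 st.py
python3 -m handwheel '[[[0,0,0.3],[0,0,0],55],[[0,0,0.5],[0,0,0],55],[[0,0,0.9],[0,0,0],55],[[0,0,0.9],[0,0,0],55],[[0,0,0.9],[0,0,0],55],[[-0.5,0.8,0],[0,0,0],55],[[-0.7,0.9,0],[0,0,0],55],[[-0.7,0.9,0],[0,0,0],55],[[-0.7,0.9,0],[0,0,0],55],[[0,0,0],[0,0,0],55],[[0,0,0],[0,0,0],55]]'; python3 st.py
python3 - <<'E'
from h import *
c=cam('scene','s18');cv2.imwrite('pics/s18z.png',cv2.resize(c['img'][80:360,180:400],None,fx=2.1,fy=2.1,interpolation=cv2.INTER_CUBIC))
c=cam('top','t18'); cv2.imwrite('pics/t18z.png',np.hstack([cv2.resize(c['img'][q[0]:q[0]+110,q[1]:q[1]+95],None,fx=4.2,fy=4.2,interpolation=cv2.INTER_CUBIC) for q in((195,80),(180,315))]))
E
```

```text
clock: 27.45
position: [0.587, -0.0825, 0.1066]
orientation: [0.554, 0.833, -0.0, -0.0]
wrist_force: [-1.4, 0.0, 0.3]
width: 0.0551
27.45 [587.  -82.5 106.6] jaw 112.8 z [-0.  0. -1.] w 55.1 F [-1.4  0.   0.3] q [-0.34  0.67  1.49 -0.    0.98 -2.3 ]
clock: 28.55
position: [0.483, 0.0579, 0.2477]
orientation: [0.553, 0.833, 0.0, 0.001]
wrist_force: [-0.2, -0.2, 0.4]
width: 0.0548
28.55 [483.   57.9 247.7] jaw 112.8 z [ 0.002 -0.    -1.   ] w 54.8 F [-0.2 -0.2  0.4] q [-0.12  0.28  1.69 -0.    1.16 -2.09]
```

View pics/s18z.png

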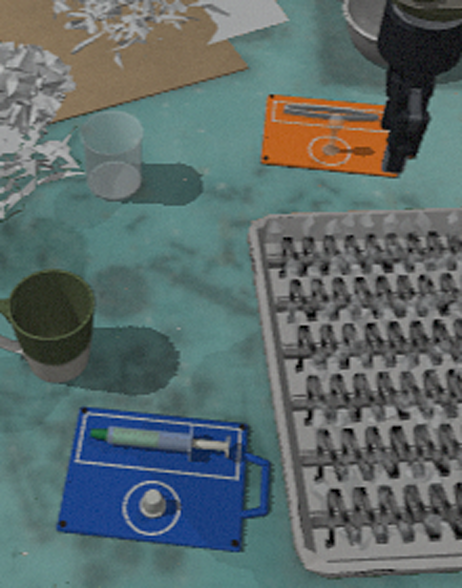

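View pics/t18z.png

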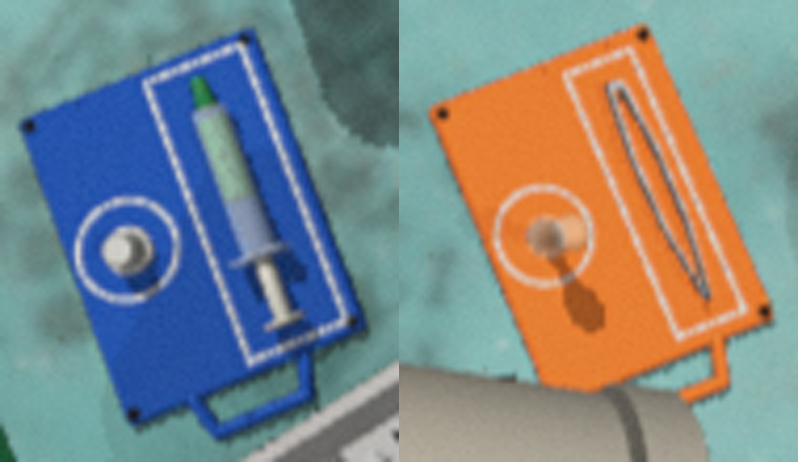

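```bash
python3 - <<'E'
from h import *
T=cam('top')
f=lambda x,y:((x+.5)/4.2-.5+80,(y+.5)/4.2-.5+195)
o=lambda x,y:((x-399+.5)/4.2-.5+315,(y+.5)/4.2-.5+180)
def rel(p,c,yaw):
    d=p[:2]*1000-c; a=np.radians(yaw); return np.array([d[0]*np.cos(a)+d[1]*np.sin(a),-d[0]*np.sin(a)+d[1]*np.cos(a)]).round(1)
B=np.array([560.5,380.1]);O=np.array([611.5,-141.3])
print('syr (|x|<76,|y|<25)',[rel(ray(T,*f(*p),.019),B,24.4) for p in((198,76),(284,326),(232,266),(288,246))])
print('plug off',ray(T,*f(128,248),.025)[:2]*1000-[534.1,438.3])
print('tw (|x|<73,|y|<18)',[rel(ray(T,*o(*p),.012),O,22.8) for p in((616,82),(707,300))])
print('ins foot off',ray(T,*o(541,237),.01)[:2]*1000-[586.8,-82.4])
E
```

```text
syr (|x|<76,|y|<25) [array([67.8, -2.6]), array([-68.1,   1.7]), array([-29.9,  15.2]), array([-31.5, -14.3])]
plug off [ 0.67366294 -5.51784323]
tw (|x|<73,|y|<18) [array([60.9, -3.5]), array([-61.7,  -1.6])]
ins foot off [-0.8963514   2.19188112]
```

```bash
python3 - <<'E'
from h import *
workorder.finish_job(); print(get_state()['clock'])
E
```

```text
the job is handed in; nothing more can be done
the job is handed in; nothing more can be done
```

Both kits are made up and the job is handed in, at about 28.6 s on the robot clock. I placed the syringe, plug, tweezers and glass insert, in that order, then drew the arm clear.

My last pictures and measurements showed:
- **Syringe:** lies inside the blue rectangle, with about 8 mm to spare at each end and 10 mm at the sides.
- **Plug:** stands upright in its ring. Its measured centre is up to 5 mm off the ring's centre, although it looks centred in the picture; the clearance is about 12 mm.
- **Tweezers:** lie inside the orange rectangle, with about 11 mm to spare at each end.
- **Glass insert:** stands upright in its ring, about 2 mm off centre, and it never fell.
- **Mug and beaker:** stand where they were in the pictures. This was checked by eye only.

The highest wrist force I read was about 8 N.

Two things did not go exactly as planned:
- **Tweezers' position:** a slip in my arithmetic first put the gripper 34 mm too far along the tweezers. I caught it before closing the fingers and corrected it.
- **Jaw opening:** with each object held, the jaws read 3–4 mm narrower than its listed width. Every grasp still held.

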